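Latch the specimen carrier and read its temperature logger

ROBOT

A 6-joint arm with a two-finger parallel gripper is mounted at the origin on the work surface. World frame = base frame: x ahead of the robot, y to its left, z up, the work surface at z = 0. Lengths are in m, angles in rad, forces in N, time in s.
With the tool pointing down it reaches from about 0.35 to 0.975 m from the base axis. Payload 7.1 kg.
Tool frame: the origin (TCP) lies midway between the tips of the shut fingers; the grasp point (between the pads) lies 19 mm behind it; z points along the fingers, y is the line along which they close (so a half turn about z gives the same grasp; the last joint's range is limited). The gripper opens to 88 mm and grips with 3 to 60 N. Pads are 20 mm wide; open, the fingers measure 115 mm over their backs; the gripper's body (75 mm by 178 mm) begins 61 mm behind the grasp point.
Start: joints at [1.112, 0.423, 1.63, -0, 1.089, -0.019], TCP at [0.266, 0.566, 0.223] pointing down, gripper open.
Joint ranges: [-3, 3], [-0.9, 2.11], [0.09, 2.58], [-1.31, 4.45], [0.11, 2.69], [-2.54, 2.54]. Speed limits (rad/s): [2.39, 2.39, 3.01, 3.14, 3.14, 3.14].

INTERFACE

Orientations are given as a unit quaternion [w, x, y, z].
In Python, from bench import sensors, optics, close_job, spot_in, outline_of gives the robot as it stands.
- The arm moves only by the shell command python3 -m pendant 'ROWS'. ROWS is JSON, a list of rows, each an object of numbers: "tx", "ty", "tz": the shift along the tool's x, y, z in units of 0.4 m (1.0 is 0.4 m); "wx", "wy", "wz": the turn, a rotation vector about the tool's x, y, z in units of 2 rad (1.0 is 2 rad); "claw": the opening, from -1 (shut) to 1 (fully open). A call has 1 to 20 rows; each row is the pose to reach, as a shift and turn from the pose commanded when the call began, along the tool's axes at that moment; what a row does not reach only later rows make up. A row lasts 1/10 s, in which the tool goes at most 50 mm and 8.59 degrees, less where a joint would pass 70% of its speed; a pose out of reach is approached as far as the arm can. A call with a number of a shift or a turn outside -1 to 1 is refused whole. A call with a gripper value outside its range is refused whole. The fingers move at their own pace and stop on an object; the grip force is fixed at half the most. Time passes only in rows, so rows that repeat a pose let the fingers close. It gives the time, the measured TCP pose, the force, the opening and the grip force at its end, in the units of the state.
- sensors.get_state(): the state, without advancing time (a new reading comes with each control period).
- optics.grab_frame(name): name is "side" or "top"; returns a dict with "img" (420x560x3 uint8, blue, green, red), "depth" (420x560 float32, m along the optical axis (not along the pixel's ray), 0 where there is no reading), "vfov" (degrees; the focal length in pixels is half the picture's height over the tangent of half this angle, whatever the lens; pixels are square), "cx", "cy" (the principal point, pixels), "distortion" ([k1, k2, p1, p2, k3] as OpenCV has them; the pictures are not rectified), "rvec" (rotation vector, rad) and "tvec" (3), from world to camera coordinates, as OpenCV has them. Camera axes: x right, y down, z forward; pixel columns grow to the right and rows downward; lengths in m; the calibration is good to about 2 mm. A picture is of the moment at which its call begins.
- close_job(): hands the job in; it is judged then, once.
Trained networks look in a picture, given as the dict that the camera call returned (one of the last four; its "shot" number tells which), for a name from the list of things; names that differ only in an ending like _2 or _b are one class to them, and where a whole thing is asked for, a point or a joint stands for the part that bears it (a point fixed in the world has none). Each returns a list of dicts, best first, with "p" (0 to 1); they miss things now and then, are a little off and sometimes report something else, mostly with a low value. They report only what shows in the picture. A call takes as long as a camera call. They do not tell look-alikes from the thing itself.
- spot_in(picture, thing): "point" ([column, row] in pixels, amid what is visible of it).
- outline_of(picture, thing): "region" (420x560 bool, what is visible of it) and "point" ([column, row] in pixels, amid what is visible of it).
The state is a dict: "time": time; "joint_positions": joint angles; "qd": joint speeds; "tau": joint torques, N m; "tool_pos": TCP position; "tool_rot": TCP orientation; "ft_force": force on the tool from outside, world axes, zero at the start; "torque": the same for the moment, N m; "grip_width": finger opening in m; "finger_force": force on a finger pad.
Only numpy, scipy, OpenCV 4.12 (cv2) and the standard library are available. Lean on these libraries where they do the work, as an engineer would, in place of code of your own. Each camera call takes 0.05 s, during which the arm holds its last target. There are 200 camera calls.

TASK

The specimen carrier is packed for the courier: first swing its front latch down until it lies fully home over its catch, then take the reader wand out of its charging stand and read the temperature logger, the small round steel button on the sloping front of the lid. Hold the tip of the wand on the middle of the button, square to the button's sloping face, pressed lightly so that the sprung tip goes about half way in and neither lifts off nor jams against its stop. The program finishes while still holding the wand like that; keep the lid shut and leave the tube rack, the jar and the mouse alone.

Things in the scene. Friction and masses are not known exactly. Their poses are not given: they have to be found in the camera images.
- carrier: Fixed specimen carrier: white box 160 deep (x) x 230 wide x 100 mm high, grey lid 168 x 238 mm on it. Origin: centre of underside; -x points out of its front (latch side), which faces roughly world -y. Lid top: flat, 150 mm high, from x=+83 to -15 mm, then slopes down 20 deg to 126 mm at x=-82; upright front at x=-84. Black handle on top at x=+45 mm, 176 mm high, 120 mm long.
- lid (a joint): Angle of the carrier's lid about its rear edge, rad: 0 shut (as at the start), grows as it opens upward. Only its weight keeps it shut.
- latch (a joint): Angle of the flap latch, rad: 0 closed (flat down the front, lip under the catch ridge of the box), pi/2 sticking straight out, more than pi/2 pointing up. Starts open at 0.8 to 1.7. The hinge is a little stiff (under 1.5 N at the edge): the flap stays where it is left.
- latch_hinge (a point): Middle of the latch's hinge pin, 118 mm above the bench, 90 mm in front of the carrier's centre; the pin runs along the carrier's y. The latch is a black flap 56 mm wide, 44 mm long from the pin to its free edge; closed, its outer face is 6 mm in front of the pin (thumb ribs near the edge stand 1 mm higher).
- latch_edge (a point): Middle of the flap's free edge, on its outer face (44 mm from the pin).
- logger: Temperature logger, a bare steel button 17 mm across, 5 mm high, in a 32 mm black flange 3 mm high, fixed at the middle of the sloping front part of the lid. Origin: centre of the flange's underside on the slope. Its z axis points straight out of the button's face (20 degrees from vertical, leaning to the carrier's front).
- logger_face (a point): Centre of the button's flat top face, 8 mm along the logger's z axis from its origin; same axes as logger.
- stand: Charging stand of the wand, a grey block 74 x 74 x 50 mm high with a black foot plate 90 x 90 mm, fixed on the bench; a round hole of 20 mm, 45 mm deep, in the middle of its top. Origin: centre of the underside.
- wand: Cordless reader wand, upright, tip down, in the stand's hole. Origin: end of the free tip, on the axis; z runs from tip to back. Steel tip pin 10 mm across to z=10 mm, nose 16 mm across to z=40, black round handle 28 mm across from z=40 to 150 mm. Its shoulder (z=40) rests on the stand's top, so the tip is 10 mm above the bench. About 0.16 kg, centre of mass near z=90 mm.
- wand_point (a point): The end of the wand's sprung tip pin, on the axis (moves with the pin).
- wand_plunger (a joint): How far the wand's sprung tip is pushed into the wand, m: 0 out, 0.008 against its stop. It begins to move at 1.5 N and takes about 3.5 N at 4 mm and 5.5 N at the stop.
- tube_rack: White rack of capped blood tubes, 72 x 180 mm, 88 mm high; leave alone. Origin: centre of the underside.
- specimen_jar: Clear specimen jar with a white lid, 54 mm across, 65 mm high; leave alone. Origin: centre of the underside.
- mouse: Black computer mouse, 105 x 60 x 34 mm; leave alone. Origin: centre of the underside.
Not all that is in view belongs to the job. Of the things that look like the stand, take the one that is nearest to the robot's base at the start.

How it is judged:
By the outcome, as a careful person would: the job done as asked, in the order asked, and still so for the second after the job is handed in, while the arm keeps its last pose, push and grip.
It also fails if it takes over 61 s, if anything falls off the work surface, if the arm or the gripper's body presses on something with over 40 N, if the wrist force passes 120 N, or if a joint passes its speed limit or range.

## Working session

There is one attempt and no reset: what is moved stays moved. The work goes in short steps, Python scripts to look and compute and a shell command to move; the robot and the scene stay as the last step left them, time stands still between calls to the robot, and variables do not carry over. Pictures are saved under pics/ and viewed, at most 10 in all, crops included, and the job is handed in when it is done.

```bash
mkdir -p pics; ls; cat > h.py <<'E'
import numpy as np, cv2
from scipy.spatial.transform import Rotation as R
from bench import sensors, optics, close_job, spot_in, outline_of
def K(f):
    h=f["img"].shape[0]; fl=h/2/np.tan(np.radians(f["vfov"])/2)
    return np.array([[fl,0,f["cx"]],[0,fl,f["cy"]],[0,0,1.]])
def unproj(f,uv,d):
    uv=np.atleast_2d(np.asarray(uv,float)); d=np.atleast_1d(d)
    n=cv2.undistortPoints(uv[:,None],K(f),np.array(f["distortion"]))[:,0]
    pc=np.c_[n*d[:,None],d]
    return (pc-np.ravel(f["tvec"]))@cv2.Rodrigues(np.array(f["rvec"],float))[0]
def cloud(f,m=None):
    ok=f["depth"]>0
    if m is not None: ok&=m
    r,c=np.nonzero(ok); return unproj(f,np.c_[c,r],f["depth"][r,c]),np.c_[c,r]
def proj(f,P):
    return cv2.projectPoints(np.atleast_2d(np.asarray(P,float)),np.array(f["rvec"],float),np.array(f["tvec"],float),K(f),np.array(f["distortion"]))[0][:,0]
def tool():
    s=sensors.get_state(); q=s["tool_rot"]; return np.array(s["tool_pos"]),R.from_quat([q[1],q[2],q[3],q[0]]),s
E
cat > a.py <<'E'
from h import *
np.set_printoptions(precision=4,suppress=True)
p,r,s=tool(); print(p,r.as_matrix(),s)
for n in("side","top"):
    f=optics.grab_frame(n); cv2.imwrite(f"pics/{n}0.png",f["img"])
    for t in("carrier","latch","logger","stand","wand","tube_rack","specimen_jar","mouse"):
        for o in outline_of(f,t)[:4]:
            P,_=cloud(f,o["region"])
            if len(P): print(n,t,round(o["p"],2),np.round(o["point"]),len(P),np.median(P,0),P.min(0),P.max(0))
            else: print(n,t,round(o["p"],2),o["point"],"nodepth")
E
python3 a.py
```

```text
pics
[0.2658 0.5651 0.2219] [[-0.9049  0.4257 -0.0007]
 [ 0.4257  0.9049 -0.0013]
 [ 0.     -0.0015 -1.    ]] {'time': 0.0, 'joint_positions': array([ 1.112 ,  0.4238,  1.6307,  0.    ,  1.0886, -0.019 ]), 'qd': array([ 0.0017, -0.0015,  0.0011, -0.0004, -0.0002,  0.0002]), 'tau': array([ -0.002 , -54.4619, -27.3664,   0.0642,   0.0229,  -0.0002]), 'tool_pos': array([0.2658, 0.5651, 0.2219]), 'tool_rot': array([-0.0002,  0.2181,  0.9759, -0.0007]), 'ft_force': array([ 0.3798, -0.519 , -0.5685]), 'torque': array([ 0.0049, -0.0125, -0.0142]), 'finger_force': 0.0, 'grip_width': 0.0878041079411531}
side carrier 0.58 [294. 312.] 9224 [ 0.4564 -0.2682  0.1388] [ 0.3513 -0.3722 -0.0052] [ 0.6896 -0.0342  0.1815]
side latch 0.65 [320. 341.] 491 [ 0.4632 -0.3487  0.1246] [ 0.4344 -0.3722  0.0851] [ 0.4939 -0.3131  0.1311]
side logger 0.61 [308. 316.] 152 [ 0.4734 -0.2845  0.1427] [ 0.4583 -0.3     0.1321] [ 0.4915 -0.2675  0.1499]
side stand 0.82 [227. 218.] 812 [0.5174 0.1742 0.0395] [ 0.4856  0.1522 -0.0063] [0.5926 0.29   0.0823]
side stand 0.6 [182. 183.] 732 [0.487  0.3899 0.0426] [ 0.44
[... 862 characters left out ...]
31  0.1431] [ 0.4545 -0.3006  0.13  ] [ 0.4863 -0.2701  0.1518]
top stand 0.9 [230. 238.] 935 [0.5278 0.1885 0.0482] [ 0.4838  0.1549 -0.0063] [0.5732 0.2453 0.1604]
top stand 0.8 [148. 250.] 1161 [0.4936 0.4041 0.0481] [ 0.447   0.3655 -0.0024] [0.5406 0.4625 0.059 ]
top wand 0.47 [222. 239.] 151 [0.5306 0.1945 0.1574] [0.5176 0.1854 0.0468] [0.5432 0.2165 0.1662]
top tube_rack 0.62 [240. 156.] 2050 [0.7486 0.1575 0.0476] [ 0.7107  0.0665 -0.0018] [0.8052 0.2558 0.0969]
top specimen_jar 0.66 [336. 157.] 384 [ 0.7414 -0.0916  0.0637] [ 0.7184 -0.1206  0.0087] [ 0.7716 -0.0662  0.0724]
top mouse 0.72 [443. 267.] 482 [ 0.4641 -0.3428  0.126 ] [ 0.4274 -0.4013 -0.0045] [ 0.4934 -0.3153  0.1328]
```

View pics/side0.png

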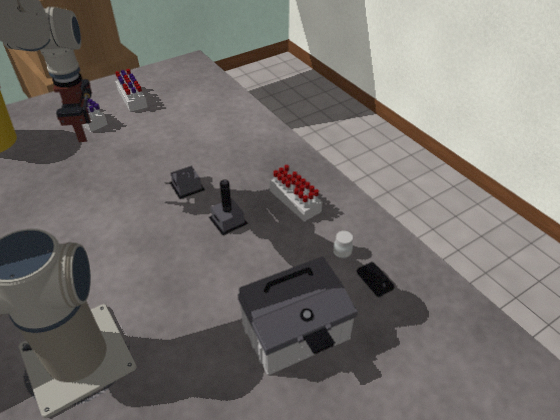

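View pics/top0.png

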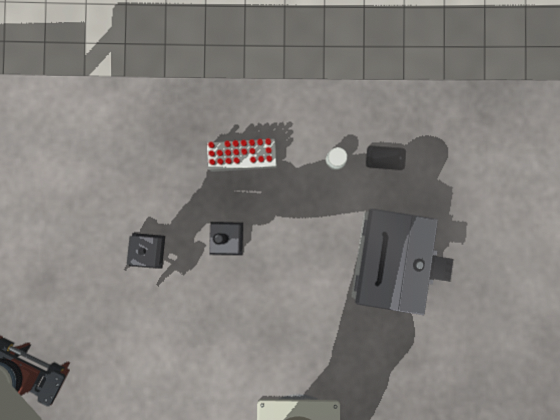

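The pictures show the following:
- The wand stands in the stand at about (226,194) side / (222,239) top. The other stand-like block, at (148,250) top, is empty and farther from the base.
- The carrier is at lower right, with the logger at (418,265) top and the latch sticking out at (443,268).

Next I fit the carrier pose, the latch angle and the wand axis.

```bash
cat > b.py <<'E'
from h import *
from scipy.optimize import least_squares
np.set_printoptions(precision=4,suppress=True)
F={n:optics.grab_frame(n) for n in("top","side")}
for n,f in F.items():
    P,_=cloud(f)
    lg=np.mean([np.median(cloud(f,o["region"])[0],0) for o in outline_of(f,"logger")[:1]],0)
    B=(P[:,0]>.3)&(P[:,0]<.65)&(P[:,1]>-.42)&(P[:,1]<-.08)
    Q=P[B&(P[:,2]>.136)&(P[:,2]<.155)]
    rc=cv2.minAreaRect(Q[:,:2].astype(np.float32)); bx=cv2.boxPoints(rc)
    print(n,"rect",np.array(rc[0]),rc[1],rc[2],"\n",bx)
    S=P[B&(P[:,2]>.13)&(P[:,2]<.145)]; S=S[np.linalg.norm(S[:,:2]-lg[:2],axis=1)>.022]
    c=S.mean(0); nn=np.linalg.svd(S-c)[2][2]; nn*=np.sign(nn[2]); print("slope n",nn,np.degrees(np.arccos(nn[2])),"front yaw",np.degrees(np.arctan2(nn[1],nn[0])),"logger med",lg)
    hd=P[B&(P[:,2]>.168)]; h=hd[:,:2]; v=np.linalg.svd(h-h.mean(0))[2][0]; print("handle",hd.mean(0),np.degrees(np.arctan2(v[1],v[0])),hd[:,2].max(),np.ptp(h@v))
    W=P[(abs(P[:,0]-.53)<.05)&(abs(P[:,1]-.19)<.05)]
    H=W[(W[:,2]>.065)&(W[:,2]<.15)]; 
    if len(H)>20:
        g=least_squares(lambda q:np.hypot(H[:,0]-q[0],H[:,1]-q[1])-.014,[.53,.19],loss="soft_l1",f_scale=.001); print("wand side fit",g.x,len(H),np.abs(g.fun).mean())
    T=W[W[:,2]>.154]; print("wand top",T.mean(0),(T.min(0)+T.max(0))/2,np.ptp(T,0),len(T))
    st=W[(W[:,2]>.045)&(W[:,2]<.055)]; r2=cv2.minAreaRect(st[:,:2].astype(np.float32)); print("stand top",r2)
    for o in outline_of(f,"latch")[:1]:
        L,_=cloud(f,o["region"]); L=L[L[:,2]>.09]; c=np.median(L,0); print("latch",c,L.min(0),L.max(0))
        np.save(f"latch_{n}.npy",L)
E
python3 b.py
```

```text
top rect [ 0.4803 -0.2294] (0.15208013355731964, 0.22959932684898376) 81.48409271240234 
 [[ 0.3555 -0.2876]
 [ 0.5826 -0.3216]
 [ 0.6051 -0.1711]
 [ 0.3781 -0.1371]]
slope n [-0.0095 -0.0481  0.9988] 2.807574788764377 front yaw -101.17617499654591 logger med [ 0.472  -0.2825  0.1442]
handle [ 0.4853 -0.1913  0.1747] 171.3088369532438 0.18115976341810175 0.11977503376993676
wand side fit [0.5284 0.2004] 48 0.0002787392672143103
wand top [0.5285 0.1999 0.1601] [0.5283 0.2004 0.1598] [0.0241 0.0271 0.0113] 105
stand top ((0.5283501148223877, 0.20020319521427155), (0.07409599423408508, 0.07349950820207596), 89.11444854736328)
latch [ 0.4621 -0.343   0.1263] [ 0.4356 -0.3702  0.1162] [ 0.4889 -0.316   0.1345]
side rect [ 0.483 -0.226] (0.1516295075416565, 0.23205716907978058) 80.98249053955078 
 [[ 0.3566 -0.2827]
 [ 0.5857 -0.319 ]
 [ 0.6095 -0.1693]
 [ 0.3803 -0.1329]]
slope n [-0.0279 -0.1275  0.9914] 7.500370859040824 front yaw -102.32908127805864 logger med [ 0.4724 -0.2851  0.1426]
handle [ 0.4856 -0.1924  0.1743] 171.7845690347954 0.1805953902028393 0.11746819515025803
wand side fit [0.5321 0.2004] 200 0.0013456841051848146
wand top [0.5308 0.1973 0.1593] [0.5306 0.1975 0.1591] [0.0278 0.0314 0.0099] 62
stand top ((0.5312592387199402, 0.199163019657135), (0.07744528353214264, 0.07639636844396591), 88.24958038330078)
latch [ 0.4632 -0.3477  0.1247] [ 0.4333 -0.3724  0.1113] [ 0.4956 -0.3155  0.1316]
```

```bash
cat > plan.py <<'E'
from h import *
def plan(*T):
    """T: (pos, Rotation) targets in world -> units relative to now"""
    p,r,s=tool()
    for P,Q in T:
        d=r.inv().apply(np.array(P)-p)/.4; w=(r.inv()*Q).as_rotvec()/2
        print("t",np.round(d,4),"w",np.round(w,4))
yaw=np.radians(-98.5)
fr=np.array([np.cos(yaw),np.sin(yaw),0]); la=np.array([-fr[1],fr[0],0]) # front dir, lateral dir
C=np.array([.4796,-.236,0])
def cp(front,z,lat=0): return C+fr*front+la*lat+[0,0,z]
DOWN=R.from_matrix(np.c_[-fr,la,[0,0,-1]])
E
python3 -c "
from plan import *
print(la,cp(.128,.15),cp(.09,.118)); print(DOWN.as_matrix())
plan(([.40,.2,.30],DOWN))
for n in('top','side'):
    L=np.load(f'latch_{n}.npy'); q=L-C; u=np.c_[q@fr,q@la,L[:,2]]
    k=(u[:,0]>.09); print(n,np.polyfit(u[k,0],u[k,2],1),u.min(0),u.max(0),np.median(u,0))
"
```

```text
[ 0.98901586 -0.14780941  0.        ] [ 0.4606804  -0.36259403  0.15      ] [ 0.46629715 -0.32501143  0.118     ]
[[ 0.14780941  0.98901586  0.        ]
 [ 0.98901586 -0.14780941  0.        ]
 [ 0.          0.         -1.        ]]
t [-0.6921 -0.6843 -0.1933] w [ 0.     -0.      0.6397]
top [0.10090862 0.11534886] [ 0.08282351 -0.02742494  0.11621912] [0.13290014 0.02641445 0.13451031] [ 0.1086563  -0.00153089  0.12633585]
side [0.03621787 0.120405  ] [ 0.08123477 -0.02847666  0.11125225] [0.13530089 0.03096616 0.1316409 ] [0.11274626 0.0003846  0.12468957]
```

```bash
python3 -m pendant '[{"tx":-0.692,"ty":-0.684,"tz":-0.193,"wz":0.64,"claw":-1},{"tx":-0.692,"ty":-0.684,"tz":-0.193,"wz":0.64,"claw":-1},{"tx":-0.692,"ty":-0.684,"tz":-0.193,"wz":0.64,"claw":-1},{"tx":-0.692,"ty":-0.684,"tz":-0.193,"wz":0.64,"claw":-1},{"tx":-0.692,"ty":-0.684,"tz":-0.193,"wz":0.64,"claw":-1},{"tx":-0.692,"ty":-0.684,"tz":-0.193,"wz":0.64,"claw":-1},{"tx":-0.692,"ty":-0.684,"tz":-0.193,"wz":0.64,"claw":-1},{"tx":-0.692,"ty":-0.684,"tz":-0.193,"wz":0.64,"claw":-1},{"tx":-0.692,"ty":-0.684,"tz":-0.193,"wz":0.64,"claw":-1},{"tx":-0.692,"ty":-0.684,"tz":-0.193,"wz":0.64,"claw":-1},{"tx":-0.692,"ty":-0.684,"tz":-0.193,"wz":0.64,"claw":-1},{"tx":-0.692,"ty":-0.684,"tz":-0.193,"wz":0.64,"claw":-1}]'
python3 -c "
from plan import *
plan(([.44,-.15,.27],DOWN))"
```

```text
t [-1.1551 -1.4335 -0.1184] w [ 0.     -0.      0.6397]validation failed for argument at $[0]...
```

```bash
python3 -m pendant '[{"tx":0.0,"ty":0.0,"tz":-0.19,"wx":0.0,"wy":0.0,"wz":0.0,"claw":-1.0}]'; python3 -m pendant --help | head -30
```

```text
time: 1.3
tool_pos: [0.2643, 0.5619, 0.2666]
tool_rot: [-0.002, 0.218, 0.976, -0.006]
ft_force: [0.0, 0.4, 0.6]
grip_width: 0.0825
finger_force: 0.0invalid input: not JSON, or not a number
```

```bash
python3 -m pendant '[{"tx":-0.69,"ty":-0.68,"tz":-0.08,"wx":0,"wy":0,"wz":0.64,"claw":-1},{"tx":-0.69,"ty":-0.68,"tz":-0.08,"wx":0,"wy":0,"wz":0.64,"claw":-1},{"tx":-0.69,"ty":-0.68,"tz":-0.08,"wx":0,"wy":0,"wz":0.64,"claw":-1},{"tx":-0.69,"ty":-0.68,"tz":-0.08,"wx":0,"wy":0,"wz":0.64,"claw":-1},{"tx":-0.69,"ty":-0.68,"tz":-0.08,"wx":0,"wy":0,"wz":0.64,"claw":-1},{"tx":-0.69,"ty":-0.68,"tz":-0.08,"wx":0,"wy":0,"wz":0.64,"claw":-1},{"tx":-0.69,"ty":-0.68,"tz":-0.08,"wx":0,"wy":0,"wz":0.64,"claw":-1},{"tx":-0.69,"ty":-0.68,"tz":-0.08,"wx":0,"wy":0,"wz":0.64,"claw":-1},{"tx":-0.69,"ty":-0.68,"tz":-0.08,"wx":0,"wy":0,"wz":0.64,"claw":-1},{"tx":-0.69,"ty":-0.68,"tz":-0.08,"wx":0,"wy":0,"wz":0.64,"claw":-1},{"tx":-0.69,"ty":-0.68,"tz":-0.08,"wx":0,"wy":0,"wz":0.64,"claw":-1}]'
python3 -c "
from plan import *
plan(([.43,-.16,.27],DOWN))"
```

```text
time: 2.4
tool_pos: [0.4, 0.2021, 0.3047]
tool_rot: [-0.0, 0.757, 0.653, 0.0]
ft_force: [1.1, -0.1, 1.1]
grip_width: 0.0004
finger_force: 0.0
t [-0.8844  0.2066  0.0866] w [ 0.     -0.0001  0.0008]
```

```bash
python3 -m pendant '[{"tx":-0.88,"ty":0.2,"tz":0.05,"wx":0,"wy":0,"wz":0,"claw":-1},{"tx":-0.88,"ty":0.2,"tz":0.05,"wx":0,"wy":0,"wz":0,"claw":-1},{"tx":-0.88,"ty":0.2,"tz":0.05,"wx":0,"wy":0,"wz":0,"claw":-1},{"tx":-0.88,"ty":0.2,"tz":0.05,"wx":0,"wy":0,"wz":0,"claw":-1},{"tx":-0.88,"ty":0.2,"tz":0.05,"wx":0,"wy":0,"wz":0,"claw":-1},{"tx":-0.88,"ty":0.2,"tz":0.05,"wx":0,"wy":0,"wz":0,"claw":-1},{"tx":-0.88,"ty":0.2,"tz":0.05,"wx":0,"wy":0,"wz":0,"claw":-1},{"tx":-0.88,"ty":0.2,"tz":0.05,"wx":0,"wy":0,"wz":0,"claw":-1}]'
python3 -c "
from plan import *
plan((cp(.125,.25),DOWN),(cp(.125,.15),DOWN))"
```

```text
time: 3.2
tool_pos: [0.4274, -0.1611, 0.2844]
tool_rot: [0.0, 0.758, 0.653, -0.0]
ft_force: [0.0, 0.0, -0.7]
grip_width: 0.0004
finger_force: 0.0
t [-0.4782  0.1571  0.0865] w [ 0.0001  0.0004 -0.0003]
t [-0.478   0.157   0.3365] w [ 0.0001  0.0004 -0.0003]
```

```bash
python3 -m pendant '[{"tx":-0.48,"ty":0.157,"tz":0.08,"wx":0,"wy":0,"wz":0,"claw":-1},{"tx":-0.48,"ty":0.157,"tz":0.08,"wx":0,"wy":0,"wz":0,"claw":-1},{"tx":-0.48,"ty":0.157,"tz":0.08,"wx":0,"wy":0,"wz":0,"claw":-1},{"tx":-0.48,"ty":0.157,"tz":0.08,"wx":0,"wy":0,"wz":0,"claw":-1},{"tx":-0.48,"ty":0.157,"tz":0.336,"wx":0,"wy":0,"wz":0,"claw":-1},{"tx":-0.48,"ty":0.157,"tz":0.336,"wx":0,"wy":0,"wz":0,"claw":-1},{"tx":-0.48,"ty":0.157,"tz":0.336,"wx":0,"wy":0,"wz":0,"claw":-1},{"tx":-0.48,"ty":0.157,"tz":0.336,"wx":0,"wy":0,"wz":0,"claw":-1}]'
python3 -c "
from plan import *
plan(*[(cp(a,b),DOWN) for a,b in((.125,.12),(.125,.1),(.124,.09),(.122,.08),(.122,.076),(.112,.076),(.106,.076),(.102,.076))])"
```

```text
time: 4.0
tool_pos: [0.4607, -0.3558, 0.1498]
tool_rot: [-0.002, 0.757, 0.653, -0.0]
ft_force: [-1.4, 0.1, 0.7]
grip_width: 0.0007
finger_force: 0.0
t [-0.0095  0.0026  0.0744] w [-0.0013 -0.0008  0.0009]
t [-0.0096  0.0028  0.1244] w [-0.0013 -0.0008  0.0009]
t [-0.0072  0.0028  0.1494] w [-0.0013 -0.0008  0.0009]
t [-0.0022  0.0029  0.1744] w [-0.0013 -0.0008  0.0009]
t [-0.0022  0.0029  0.1844] w [-0.0013 -0.0008  0.0009]
t [0.0228 0.003  0.1845] w [-0.0013 -0.0008  0.0009]
t [0.0378 0.003  0.1845] w [-0.0013 -0.0008  0.0009]
t [0.0478 0.003  0.1845] w [-0.0013 -0.0008  0.0009]
```

```bash
python3 -m pendant '[{"tx":-0.01,"ty":0.003,"tz":0.04,"wx":0,"wy":0,"wz":0,"claw":-1},{"tx":-0.01,"ty":0.003,"tz":0.07,"wx":0,"wy":0,"wz":0,"claw":-1},{"tx":-0.01,"ty":0.003,"tz":0.1,"wx":0,"wy":0,"wz":0,"claw":-1},{"tx":-0.01,"ty":0.003,"tz":0.13,"wx":0,"wy":0,"wz":0,"claw":-1},{"tx":-0.005,"ty":0.003,"tz":0.16,"wx":0,"wy":0,"wz":0,"claw":-1},{"tx":0,"ty":0.003,"tz":0.18,"wx":0,"wy":0,"wz":0,"claw":-1},{"tx":0,"ty":0.003,"tz":0.18,"wx":0,"wy":0,"wz":0,"claw":-1}]'
python3 -c "
from plan import *
f=optics.grab_frame('side');cv2.imwrite('pics/l1.png',cv2.resize(f['img'][240:400,180:400],None,fx=3,fy=3))
plan(*[(cp(a,b),DOWN) for a,b in((.112,.076),(.106,.076),(.102,.076))])"
```

```text
time: 4.7
tool_pos: [0.4608, -0.3565, 0.0767]
tool_rot: [-0.001, 0.758, 0.653, -0.0]
ft_force: [0.2, 0.4, -0.5]
grip_width: 0.0003
finger_force: 0.0
t [0.0257 0.001  0.0036] w [-0.0008 -0.0005 -0.0003]
t [0.0407 0.0009 0.0036] w [-0.0008 -0.0005 -0.0003]
t [0.0507 0.0009 0.0036] w [-0.0008 -0.0005 -0.0003]
```

View pics/l1.png

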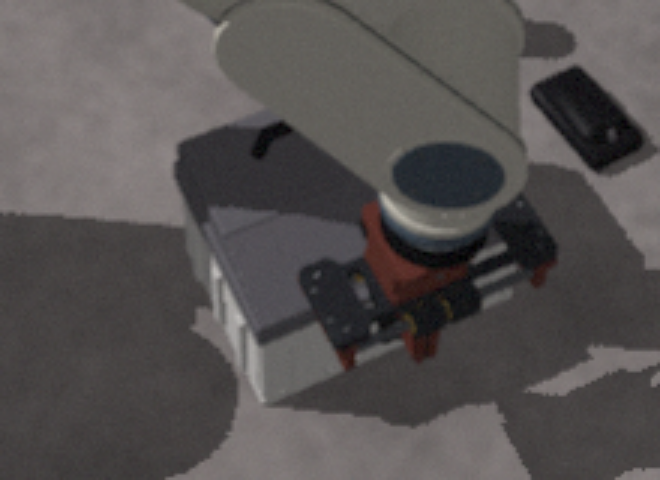

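The gripper is in front of the carrier with its fingers at about (420,340) in the crop. The flap is hidden behind them. Now I sweep in gently.

```bash
python3 -m pendant '[{"tx":0.01,"ty":0,"tz":0.004,"wx":0,"wy":0,"wz":0,"claw":-1},{"tx":0.02,"ty":0,"tz":0.004,"wx":0,"wy":0,"wz":0,"claw":-1},{"tx":0.03,"ty":0,"tz":0.004,"wx":0,"wy":0,"wz":0,"claw":-1},{"tx":0.036,"ty":0,"tz":0.004,"wx":0,"wy":0,"wz":0,"claw":-1},{"tx":0.036,"ty":0,"tz":0.004,"wx":0,"wy":0,"wz":0,"claw":-1}]'
python3 -m pendant '[{"tx":0.005,"ty":0,"tz":0,"wx":0,"wy":0,"wz":0,"claw":-1},{"tx":0.005,"ty":0,"tz":0,"wx":0,"wy":0,"wz":0,"claw":-1}]'
python3 -m pendant '[{"tx":0.005,"ty":0,"tz":0,"wx":0,"wy":0,"wz":0,"claw":-1},{"tx":0.005,"ty":0,"tz":0,"wx":0,"wy":0,"wz":0,"claw":-1}]'
python3 -m pendant '[{"tx":0.005,"ty":0,"tz":0,"wx":0,"wy":0,"wz":0,"claw":-1},{"tx":0.005,"ty":0,"tz":0,"wx":0,"wy":0,"wz":0,"claw":-1}]'
python3 -c "
from plan import *
p,r,s=tool();print((p-C)@fr)"
```

```text
time: 5.25
tool_pos: [0.464, -0.3428, 0.077]
tool_rot: [0.0, 0.758, 0.653, 0.0]
ft_force: [-0.1, -0.6, -0.7]
grip_width: 0.0004
finger_force: 0.0
time: 5.45
tool_pos: [0.4642, -0.3411, 0.0768]
tool_rot: [0.0, 0.758, 0.653, 0.0]
ft_force: [0.3, -0.2, 0.7]
grip_width: 0.0004
finger_force: 0.0
time: 5.65
tool_pos: [0.4643, -0.3409, 0.0769]
tool_rot: [0.001, 0.758, 0.653, -0.001]
ft_force: [-3.1, -8.0, -1.5]
grip_width: 0.0004
finger_force: 4.4
time: 5.85
tool_pos: [0.4644, -0.3409, 0.0772]
tool_rot: [0.002, 0.757, 0.653, -0.002]
ft_force: [-7.8, -18.6, -1.7]
grip_width: 0.0005
finger_force: 9.2
0.10596549542408724
```

```bash
python3 -m pendant '[{"tx":0.003,"ty":0,"tz":0,"wx":0,"wy":0,"wz":0,"claw":-1},{"tx":0.003,"ty":0,"tz":0,"wx":0,"wy":0,"wz":0,"claw":-1}]'
python3 -m pendant '[{"tx":-0.06,"ty":0,"tz":0,"wx":0,"wy":0,"wz":0,"claw":-1},{"tx":-0.2,"ty":0,"tz":-0.1,"wx":0,"wy":0,"wz":0,"claw":-1},{"tx":-0.2,"ty":0,"tz":-0.5,"wx":0,"wy":0,"wz":0,"claw":-1},{"tx":-0.2,"ty":0,"tz":-0.5,"wx":0,"wy":0,"wz":0,"claw":1},{"tx":-0.2,"ty":0,"tz":-0.5,"wx":0,"wy":0,"wz":0,"claw":1},{"tx":-0.2,"ty":0,"tz":-0.5,"wx":0,"wy":0,"wz":0,"claw":1},{"tx":-0.2,"ty":0,"tz":-0.5,"wx":0,"wy":0,"wz":0,"claw":1},{"tx":0.2,"ty":-0.1,"tz":-0.5,"wx":0,"wy":0,"wz":0,"claw":1},{"tx":0.6,"ty":-0.2,"tz":-0.5,"wx":0,"wy":0,"wz":0,"claw":1},{"tx":1,"ty":-0.2,"tz":-0.5,"wx":0,"wy":0,"wz":0,"claw":1},{"tx":1,"ty":-0.2,"tz":-0.5,"wx":0,"wy":0,"wz":0,"claw":1},{"tx":1,"ty":-0.2,"tz":-0.5,"wx":0,"wy":0,"wz":0,"claw":1},{"tx":1,"ty":-0.2,"tz":-0.5,"wx":0,"wy":0,"wz":0,"claw":1},{"tx":1,"ty":-0.2,"tz":-0.5,"wx":0,"wy":0,"wz":0,"claw":1},{"tx":1,"ty":-0.2,"tz":-0.5,"wx":0,"wy":0,"wz":0,"claw":1}]'
cat > c.py <<'E'
from plan import *
np.set_printoptions(precision=4,suppress=True)
p,r,s=tool(); print(p)
f=optics.grab_frame('side');cv2.imwrite('pics/l2.png',cv2.resize(f['img'][250:390,220:380],None,fx=4,fy=4,interpolation=cv2.INTER_CUBIC))
g=optics.grab_frame('top')
for F in(f,g):
    P,_=cloud(F); q=P-C; u=np.c_[q@fr,q@la,P[:,2]]
    k=(u[:,0]>.07)&(u[:,0]<.15)&(abs(u[:,1])<.1)
    for lo in np.arange(.01,.14,.01):
        j=k&(u[:,2]>=lo)&(u[:,2]<lo+.01); a=j&(abs(u[:,1])<.024); b=j&(abs(u[:,1])>.035)
        print(round(lo,2),a.sum(),u[a,0].mean().round(4),u[b,0].mean().round(4))
    # logger
    for o in spot_in(F,'logger_face')[:1]+outline_of(F,'logger')[:1]: print(o["point"],o["p"])
    print("proj est", proj(F,cp(.0512,.1455)))
E
python3 c.py
```

```text
time: 6.05
tool_pos: [0.4644, -0.3408, 0.0774]
tool_rot: [0.003, 0.757, 0.653, -0.002]
ft_force: [-9.5, -22.8, -2.0]
grip_width: 0.0004
finger_force: 11.9
time: 7.55
tool_pos: [0.4433, -0.0136, 0.2752]
tool_rot: [-0.001, 0.758, 0.652, -0.001]
ft_force: [1.0, 0.2, -0.5]
grip_width: 0.0875
finger_force: 0.0
[ 0.4433 -0.0136  0.2752]
0.01 34 0.0794 0.0802
0.02 31 0.0797 0.0803
0.03 31 0.0797 0.0803
0.04 12 0.0803 0.0804
0.05 3 0.0801 0.0804
0.06 1 0.0795 0.0803
0.07 20 0.0957 0.0803
0.08 44 0.095 0.08
0.09 39 0.0956 0.0802
0.1 42 0.0959 0.0836
0.11 93 0.0913 0.0848
0.12 184 0.0817 0.079
0.13 14 0.0728 0.0735
[307.6, 313.1] 0.6
[224.5, 200.3] 0.58
proj est [[306.753  314.2419]]
0.01 0 nan nan
0.02 0 nan nan
0.03 0 nan nan
0.04 0 nan nan
0.05 0 nan nan
0.06 0 nan nan
0.07 0 nan nan
0.08 0 nan nan
0.09 0 nan nan
0.1 0 nan nan
0.11 12 0.09 0.0852
0.12 148 0.0826 0.0782
0.13 18 0.0741 0.0736
[418.9, 266.7] 0.69
[414.7, 264.1] 0.58
proj est [[419.9081 265.0205]]c.py:11: RuntimeWarning: Mean of empty slice.
  print(round(lo,2),a.sum(),u[a,0].mean().round(4),u[b,0].mean().round(4))
  ret = ret.dtype.type(ret / rcount)
```

View pics/l2.png

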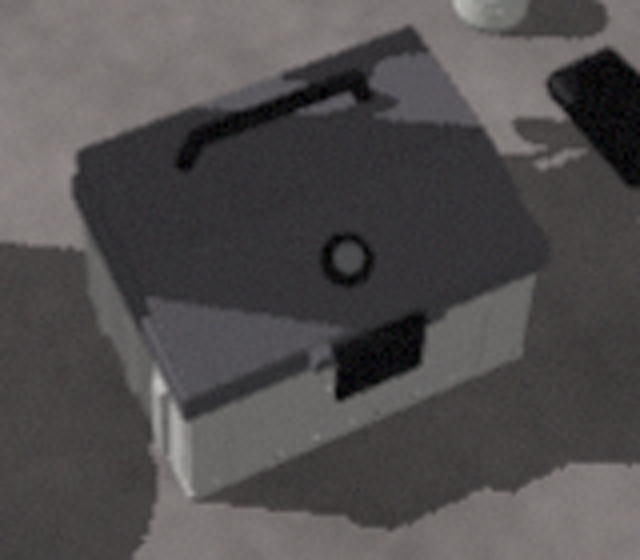

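The latch now lies flat: its front face is at 95–96 mm over its whole height. The button, at about (347,258) in the crop, matches my projected estimate to under a pixel. Next is the wand.

```bash
python3 -c "
from plan import *
plan(([.5295,.1998,.275],DOWN),([.5295,.1998,.091],DOWN))"
```

```text
t [0.5661 0.1303 0.0016] w [-0.0008  0.0002 -0.0005]
t [0.5663 0.131  0.4616] w [-0.0008  0.0002 -0.0005]
```

```bash
python3 -m pendant '[{"tx":0.566,"ty":0.13,"tz":0,"wx":0,"wy":0,"wz":0,"claw":1},{"tx":0.566,"ty":0.13,"tz":0,"wx":0,"wy":0,"wz":0,"claw":1},{"tx":0.566,"ty":0.13,"tz":0,"wx":0,"wy":0,"wz":0,"claw":1},{"tx":0.566,"ty":0.13,"tz":0,"wx":0,"wy":0,"wz":0,"claw":1},{"tx":0.566,"ty":0.13,"tz":0,"wx":0,"wy":0,"wz":0,"claw":1},{"tx":0.566,"ty":0.13,"tz":0,"wx":0,"wy":0,"wz":0,"claw":1},{"tx":0.566,"ty":0.13,"tz":0.1,"wx":0,"wy":0,"wz":0,"claw":1},{"tx":0.566,"ty":0.13,"tz":0.2,"wx":0,"wy":0,"wz":0,"claw":1},{"tx":0.566,"ty":0.13,"tz":0.3,"wx":0,"wy":0,"wz":0,"claw":1},{"tx":0.566,"ty":0.13,"tz":0.4,"wx":0,"wy":0,"wz":0,"claw":1},{"tx":0.566,"ty":0.13,"tz":0.46,"wx":0,"wy":0,"wz":0,"claw":1},{"tx":0.566,"ty":0.13,"tz":0.46,"wx":0,"wy":0,"wz":0,"claw":1}]'
python3 -c "
from plan import *
plan(([.5295,.1998,.091],DOWN))"
```

```text
time: 9.05
tool_pos: [0.5273, 0.197, 0.0891]
tool_rot: [-0.001, 0.759, 0.651, -0.004]
ft_force: [-0.6, -0.2, -0.5]
grip_width: 0.0881
finger_force: 0.0
t [ 0.0076  0.0042 -0.0048] w [-0.0034  0.0019 -0.0019]
```

```bash
python3 -m pendant '[{"tx":0.005,"ty":0.003,"tz":-0.003,"wx":0,"wy":0,"wz":0,"claw":1},{"tx":0.005,"ty":0.003,"tz":-0.003,"wx":0,"wy":0,"wz":0,"claw":1},{"tx":0.005,"ty":0.003,"tz":-0.003,"wx":0,"wy":0,"wz":0,"claw":1}]'
python3 -m pendant '[{"tx":0,"ty":0,"tz":0,"wx":0,"wy":0,"wz":0,"claw":-1},{"tx":0,"ty":0,"tz":0,"wx":0,"wy":0,"wz":0,"claw":-1},{"tx":0,"ty":0,"tz":0,"wx":0,"wy":0,"wz":0,"claw":-1},{"tx":0,"ty":0,"tz":0,"wx":0,"wy":0,"wz":0,"claw":-1},{"tx":0,"ty":0,"tz":0,"wx":0,"wy":0,"wz":0,"claw":-1},{"tx":0,"ty":0,"tz":0,"wx":0,"wy":0,"wz":0,"claw":-1},{"tx":0,"ty":0,"tz":0,"wx":0,"wy":0,"wz":0,"claw":-1},{"tx":0,"ty":0,"tz":0,"wx":0,"wy":0,"wz":0,"claw":-1}]'
python3 -c "
from plan import *
plan(([.5295,.1998,.091],DOWN))"
```

```text
time: 9.35
tool_pos: [0.5326, 0.2023, 0.0957]
tool_rot: [0.001, 0.758, 0.652, 0.001]
ft_force: [0.1, -0.2, 1.0]
grip_width: 0.0874
finger_force: 0.0
time: 10.15
tool_pos: [0.5313, 0.2023, 0.0938]
tool_rot: [-0.0, 0.758, 0.653, -0.0]
ft_force: [-2.3, 1.1, -1.3]
grip_width: 0.0274
finger_force: 30.1
t [-0.0069 -0.0034  0.0071] w [-0.      0.     -0.0003]
```

```bash
python3 -m pendant '[{"tx":0,"ty":0,"tz":-0.05,"wx":0,"wy":0,"wz":0,"claw":-1},{"tx":0,"ty":0,"tz":-0.1,"wx":0,"wy":0,"wz":0,"claw":-1},{"tx":0,"ty":0,"tz":-0.15,"wx":0,"wy":0,"wz":0,"claw":-1},{"tx":0,"ty":0,"tz":-0.25,"wx":0,"wy":0,"wz":0,"claw":-1},{"tx":0,"ty":0,"tz":-0.35,"wx":0,"wy":0,"wz":0,"claw":-1},{"tx":0,"ty":0,"tz":-0.45,"wx":0,"wy":0,"wz":0,"claw":-1},{"tx":0,"ty":0,"tz":-0.52,"wx":0,"wy":0,"wz":0,"claw":-1},{"tx":0,"ty":0,"tz":-0.52,"wx":0,"wy":0,"wz":0,"claw":-1},{"tx":0,"ty":0,"tz":-0.52,"wx":0,"wy":0,"wz":0,"claw":-1}]'
cat >> plan.py <<'E'
n=fr*np.sin(np.radians(20))+np.array([0,0,np.cos(np.radians(20))])
TILT=R.from_matrix(np.c_[np.cross(la,-n),la,-n])
FACE=cp(.0512,.1455)
E
cat > d.py <<'E'
from plan import *
np.set_printoptions(precision=4,suppress=True)
p,r,s=tool(); print(p,s["ft_force"]); f=optics.grab_frame('side')
a=proj(f,p+r.apply([0,0,.0838]))[0]; print("expected tip px",a)
for o in spot_in(f,'wand_point')[:2]: print(o)
for o in outline_of(f,'wand')[:1]:
    P,_=cloud(f,o["region"]); q=r.inv().apply(P-p); print("wand in tool",o["p"])
    for lo in np.arange(0,.1,.01):
        k=(q[:,2]>=lo)&(q[:,2]<lo+.01); print(round(lo,2),k.sum(),q[k].mean(0))
c0,r0=np.round(a).astype(int); cv2.imwrite('pics/w1.png',cv2.resize(f['img'][r0-70:r0+30,c0-60:c0+60],None,fx=5,fy=5,interpolation=cv2.INTER_CUBIC)); print("crop origin",c0-60,r0-70)
plan((cp(.1,.36),DOWN),(FACE+n*(.0838+.03),TILT))
E
python3 d.py
```

```text
time: 11.05
tool_pos: [0.5309, 0.2022, 0.3014]
tool_rot: [-0.0, 0.758, 0.653, -0.0]
ft_force: [-0.1, 0.4, -2.6]
grip_width: 0.0278
finger_force: 30.0
[0.5309 0.2022 0.3014] [-0.1038  0.4332 -2.602 ]
expected tip px [222.2297 166.1357]
wand in tool 0.57
0.0 27 [-0.0124 -0.003   0.0049]
0.01 29 [-0.0127 -0.0033  0.0146]
0.02 38 [-0.0113 -0.0029  0.0247]
0.03 25 [-0.0126 -0.0015  0.0354]
0.04 8 [-0.0118 -0.0043  0.0434]
0.05 16 [-0.0083 -0.0008  0.0542]
0.06 13 [-0.0083 -0.0022  0.0645]
0.07 6 [-0.0061  0.0002  0.0752]
0.08 1 [-0.0029 -0.0015  0.0806]
0.09 0 [nan nan nan]
crop origin 162 96
t [-1.3516  0.0372 -0.1485] w [-0.0017  0.0009 -0.0003]
t [-1.3265  0.0381  0.1203] w [-0.0016  0.1754 -0.0006]d.py:9: RuntimeWarning: Mean of empty slice.
  k=(q[:,2]>=lo)&(q[:,2]<lo+.01); print(round(lo,2),k.sum(),q[k].mean(0))
  ret = um.true_divide(
```

View pics/w1.png

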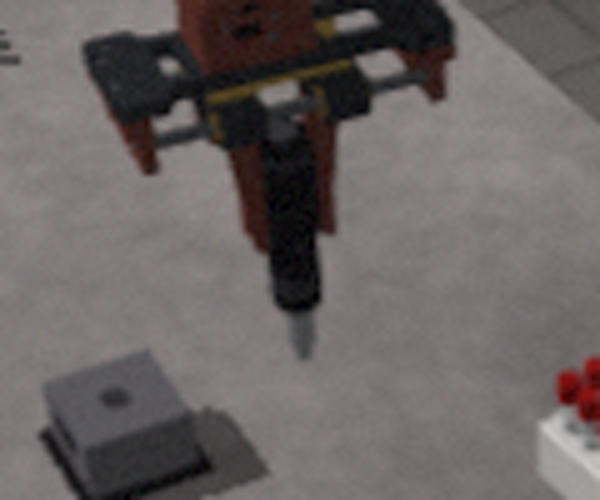

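The wand is held, straight in the grip, with its tip at (306,357) in the crop. That is 223,167 in the image, against 222,166 expected. Now I carry it over.

```bash
python3 -m pendant '[{"tx":-0.1,"ty":0.02,"tz":-0.1,"wx":0,"wy":0,"wz":0,"claw":-1},{"tx":-0.2,"ty":0.02,"tz":-0.12,"wx":0,"wy":0,"wz":0,"claw":-1},{"tx":-0.3,"ty":0.02,"tz":-0.12,"wx":0,"wy":0,"wz":0,"claw":-1},{"tx":-0.4,"ty":0.02,"tz":-0.12,"wx":0,"wy":0,"wz":0,"claw":-1},{"tx":-0.5,"ty":0.02,"tz":-0.12,"wx":0,"wy":0,"wz":0,"claw":-1},{"tx":-0.6,"ty":0.02,"tz":-0.12,"wx":0,"wy":0,"wz":0,"claw":-1},{"tx":-0.7,"ty":0.02,"tz":-0.12,"wx":0,"wy":0,"wz":0,"claw":-1},{"tx":-0.8,"ty":0.03,"tz":-0.12,"wx":0,"wy":0,"wz":0,"claw":-1},{"tx":-0.9,"ty":0.03,"tz":-0.12,"wx":0,"wy":0,"wz":0,"claw":-1},{"tx":-1,"ty":0.03,"tz":-0.12,"wx":0,"wy":0,"wz":0,"claw":-1},{"tx":-1,"ty":0.03,"tz":-0.12,"wx":0,"wy":0,"wz":0,"claw":-1},{"tx":-1,"ty":0.03,"tz":-0.12,"wx":0,"wy":0,"wz":0,"claw":-1},{"tx":-1,"ty":0.03,"tz":-0.12,"wx":0,"wy":0,"wz":0,"claw":-1}]'
python3 -c "
from plan import *
plan((FACE+n*(.0838+.08),TILT),(FACE+n*(.0838+.02),TILT))"
```

```text
time: 12.5
tool_pos: [0.4835, -0.1941, 0.3489]
tool_rot: [-0.001, 0.758, 0.653, -0.0]
ft_force: [0.4, -0.4, -1.1]
grip_width: 0.0276
finger_force: 30.0
t [-0.3731  0.0062  0.1234] w [-0.0009  0.1741 -0.0003]
t [-0.3219  0.0064  0.2644] w [-0.0009  0.1741 -0.0003]
```

```bash
python3 -m pendant '[{"tx":-0.1,"ty":0.006,"tz":0,"wx":0,"wy":0.05,"wz":0,"claw":-1},{"tx":-0.2,"ty":0.006,"tz":0,"wx":0,"wy":0.1,"wz":0,"claw":-1},{"tx":-0.3,"ty":0.006,"tz":0.06,"wx":0,"wy":0.174,"wz":0,"claw":-1},{"tx":-0.373,"ty":0.006,"tz":0.12,"wx":0,"wy":0.174,"wz":0,"claw":-1},{"tx":-0.373,"ty":0.006,"tz":0.12,"wx":0,"wy":0.174,"wz":0,"claw":-1},{"tx":-0.348,"ty":0.006,"tz":0.19,"wx":0,"wy":0.174,"wz":0,"claw":-1},{"tx":-0.322,"ty":0.006,"tz":0.264,"wx":0,"wy":0.174,"wz":0,"claw":-1},{"tx":-0.322,"ty":0.006,"tz":0.264,"wx":0,"wy":0.174,"wz":0,"claw":-1},{"tx":-0.322,"ty":0.006,"tz":0.264,"wx":0,"wy":0.174,"wz":0,"claw":-1}]'
cat > e.py <<'E'
from plan import *
import sys
np.set_printoptions(precision=4,suppress=True)
k=sys.argv[1]; p,r,s=tool(); print(p,s["ft_force"],"axis err",r.apply([0,0,-1])-n)
tip=p+r.apply([0,0,.0838]); ims=[]
for nm in("side","top"):
    f=optics.grab_frame(nm); a=proj(f,tip)[0]; b=proj(f,FACE)[0]; print(nm,"tip px",a,"face px",b)
    c0,r0=np.round(b).astype(int)
    ims.append(cv2.resize(f['img'][r0-35:r0+25,c0-30:c0+30],(400,400),interpolation=cv2.INTER_CUBIC)); print("crop origin",c0-30,r0-35,"scale 6.667")
cv2.imwrite(f'pics/{k}.png',np.hstack(ims))
d=r.inv().apply(tip-FACE); print("tip-face in tool mm",d*1000)
plan((FACE+n*.0838,TILT))
E
python3 e.py p1
```

```text
time: 13.4
tool_pos: [0.4678, -0.3215, 0.2451]
tool_rot: [-0.113, 0.746, 0.644, 0.131]
ft_force: [0.6, -0.6, -1.0]
grip_width: 0.0278
finger_force: 30.0
[ 0.4678 -0.3215  0.2451] [ 0.6096 -0.6077 -0.9517] axis err [0.0008 0.0007 0.0003]
side tip px [308.8489 311.0994] face px [306.753  314.2419]
crop origin 277 279 scale 6.667
top tip px [425.0484 265.6087] face px [419.9081 265.0205]
crop origin 390 230 scale 6.667
tip-face in tool mm [  1.0065   0.9168 -21.8108]
t [-0.0003 -0.0041  0.0583] w [0.001  0.0014 0.0007]
```

View pics/p1.png

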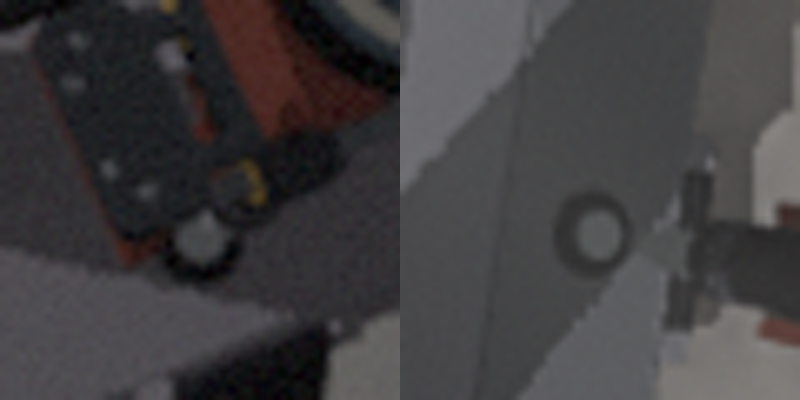

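In the crops the button and the tip both land within about 1 px of their projections: (202,238) and (207,218) in the side crop, (602,237) and (638,243) in the top crop. I lower to just above contact and check again.

```bash
python3 -m pendant '[{"tx":0,"ty":-0.001,"tz":0.015,"wx":0,"wy":0,"wz":0,"claw":-1},{"tx":0,"ty":-0.001,"tz":0.03,"wx":0,"wy":0,"wz":0,"claw":-1},{"tx":0,"ty":-0.001,"tz":0.043,"wx":0,"wy":0,"wz":0,"claw":-1},{"tx":0,"ty":-0.001,"tz":0.043,"wx":0,"wy":0,"wz":0,"claw":-1},{"tx":0,"ty":-0.001,"tz":0.043,"wx":0,"wy":0,"wz":0,"claw":-1},{"tx":0,"ty":-0.001,"tz":0.043,"wx":0,"wy":0,"wz":0,"claw":-1}]'
python3 e.py p2
```

```text
time: 14.1
tool_pos: [0.4675, -0.3171, 0.2282]
tool_rot: [-0.113, 0.746, 0.643, 0.131]
ft_force: [-0.4, -0.9, -1.5]
grip_width: 0.0279
finger_force: 30.0
[ 0.4675 -0.3171  0.2282] [-0.3523 -0.9033 -1.4809] axis err [-0.0002  0.0011  0.0004]
side tip px [307.2987 314.0085] face px [306.753  314.2419]
crop origin 277 279 scale 6.667
top tip px [421.2663 265.2443] face px [419.9081 265.0205]
crop origin 390 230 scale 6.667
tip-face in tool mm [-0.7344  0.0637 -4.4499]
t [ 0.0016 -0.0001  0.0113] w [ 0.0003  0.0006 -0.0003]
```

View pics/p2.png

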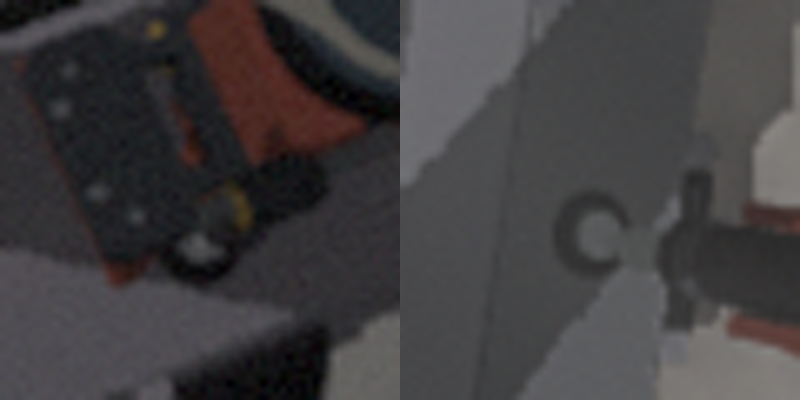

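```bash
python3 -m pendant '[{"tx":0.002,"ty":0,"tz":0.005,"wx":0,"wy":0,"wz":0,"claw":-1},{"tx":0.002,"ty":0,"tz":0.01,"wx":0,"wy":0,"wz":0,"claw":-1},{"tx":0.002,"ty":0,"tz":0.01,"wx":0,"wy":0,"wz":0,"claw":-1}]'
cat > g.py <<'E'
from plan import *
np.set_printoptions(precision=2,suppress=True)
F=[];D=[]
for i in range(8):
    optics.grab_frame("top"); p,r,s=tool(); F.append(s["ft_force"]@n); D.append(r.inv().apply(p+r.apply([0,0,.0838])-FACE)*1000)
print("Fn",np.mean(F),np.std(F)/8**.5,"tip-face mm",np.mean(D,0),"axis err",r.apply([0,0,-1])-n,s["time"])
E
python3 g.py
python3 -m pendant '[{"tx":0,"ty":0,"tz":0.005,"wx":0,"wy":0,"wz":0,"claw":-1},{"tx":0,"ty":0,"tz":0.005,"wx":0,"wy":0,"wz":0,"claw":-1}]' >/dev/null
python3 g.py
```

```text
time: 14.5
tool_pos: [0.4676, -0.3146, 0.2243]
tool_rot: [-0.113, 0.746, 0.643, 0.131]
ft_force: [-0.4, 0.3, -1.3]
grip_width: 0.0276
finger_force: 30.0
Fn -1.6912930076958324 0.12363533304040668 tip-face mm [ 0.19 -0.02 -0.29] axis err [-0.  0.  0.] 14.9
Fn 0.7901008563752344 0.13167372030348065 tip-face mm [0.08 0.19 1.48] axis err [-0.  0.  0.] 15.5
```

```bash
python3 -m pendant '[{"tx":0,"ty":0,"tz":0.003,"wx":0,"wy":0,"wz":0,"claw":-1},{"tx":0,"ty":0,"tz":0.0055,"wx":0,"wy":0,"wz":0,"claw":-1},{"tx":0,"ty":0,"tz":0.0055,"wx":0,"wy":0,"wz":0,"claw":-1}]' >/dev/null
python3 g.py; python3 e.py p3
```

```text
Fn 1.700880131095674 0.10026299469521419 tip-face mm [0.11 0.15 3.78] axis err [-0.  0.  0.] 16.2
[ 0.4681 -0.3135  0.2208] [ 1.1114 -1.5397  1.103 ] axis err [-0.0004  0.0012  0.0004]
side tip px [306.4538 314.6115] face px [306.753  314.2419]
crop origin 277 279 scale 6.667
top tip px [418.9447 264.7835] face px [419.9081 265.0205]
crop origin 390 230 scale 6.667
tip-face in tool mm [0.1253 0.1282 3.7935]
t [-0.0006 -0.0002 -0.0096] w [ 0.0003  0.0006 -0.0003]
```

View pics/p3.png

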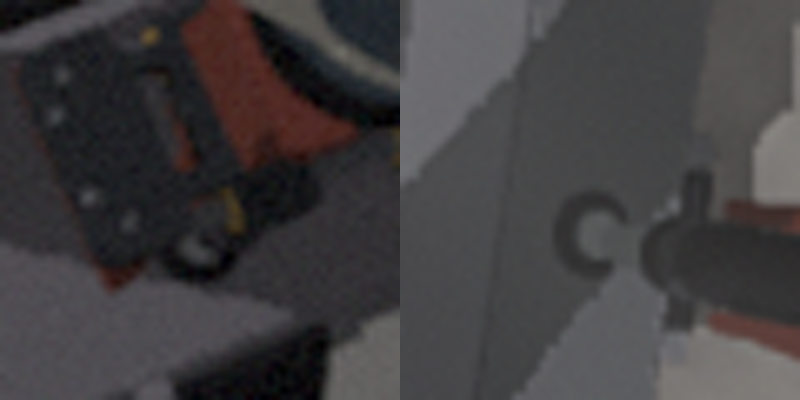

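```bash
python3 - <<'E'
from plan import *
p,r,s=tool(); f=optics.grab_frame("top")
ims=[]
def cr(I):
    J=cv2.resize(I[255:276,405:435].astype(np.float32),None,fx=13,fy=13,interpolation=cv2.INTER_NEAREST)
    return np.clip((J-20)*2,0,255).astype(np.uint8)
A=cr(cv2.imread('pics/top0.png')); B=cr(f["img"])
tip=FACE  # expected pin disc outline on the face, and nose at 5 mm up the axis
th=np.linspace(0,2*np.pi,40); ex=TILT.as_matrix()[:,0]
for rad,h,col in((.005,0,(0,255,0)),(.0085,0,(0,0,255)),(.008,.006,(255,255,0)),(.008,.036,(255,255,0)),(.014,.036,(255,0,255))):
    q=proj(f,FACE+n*h+rad*(np.cos(th)[:,None]*ex+np.sin(th)[:,None]*la))
    z=np.round((q-[405,255]+.5)*13).astype(np.int32)
    cv2.polylines(B,[z],True,col,1)
    if h==0: cv2.polylines(A,[z],True,col,1)
cv2.imwrite('pics/p4.png',np.hstack([A,B]))
E
```

```text
(no output)
```

View pics/p4.png

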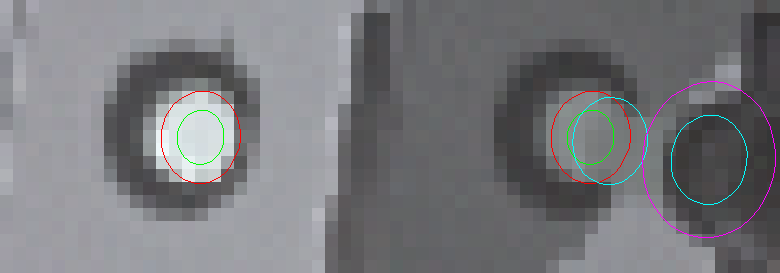

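The contrast view shows the button about 0.5 px left of and above its outline (left panel), while the wand's handle sits about 1 px right of its outline. I quantify the wand-to-button offset per camera.

```bash
cat > m.py <<'E'
from plan import *
from scipy.optimize import least_squares
np.set_printoptions(precision=2,suppress=True)
p,r,s=tool()
for nm in("top","side"):
    f=optics.grab_frame(nm); I=cv2.cvtColor(cv2.imread(f'pics/{nm}0.png'),cv2.COLOR_BGR2GRAY).astype(float)
    b=proj(f,FACE)[0]; c0,r0=np.round(b).astype(int); w=I[r0-7:r0+8,c0-7:c0+8]; yy,xx=np.mgrid[r0-7:r0+8,c0-7:c0+8]
    near=np.hypot(xx-b[0],yy-b[1])<5; m=near&(w>(w[near].min()+w[near].max())/2)
    nlab,lab=cv2.connectedComponents(m.astype(np.uint8)); L=lab[7,7]; m=lab==L
    wt=np.where(m,w-w[near].min(),0); q=np.array([(wt*xx).sum(),(wt*yy).sum()])/wt.sum()
    o=unproj(f,[q],1.)[0]; cam=-cv2.Rodrigues(np.array(f["rvec"],float))[0].T@np.ravel(f["tvec"]); v=o-cam
    X=cam+v*((FACE-cam)@n)/(v@n); e=TILT.inv().apply(X-FACE)*1000
    P,_=cloud(f); Q=r.inv().apply(P-p)
    out=[]
    for lo,hi,R0 in((.004,.04,.014),(.046,.07,.008)):
        k=(Q[:,2]>lo)&(Q[:,2]<hi)&(np.hypot(Q[:,0],Q[:,1])<R0+.008); H=Q[k]
        if len(H)<8: out.append(len(H)); continue
        g=least_squares(lambda t:np.hypot(H[:,0]-t[0],H[:,1]-t[1])-R0,[0,0],loss="soft_l1",f_scale=.001); out.append((g.x*1000,len(H),np.abs(g.fun).mean()*1000))
    print(nm,"button px",q,m.sum(),"button-FACE tool mm",e,"wand axis in tool mm",out)
E
python3 m.py
```

```text
top button px [419.46 265.03] 38 button-FACE tool mm [ 1.23 -0.19 -0.  ] wand axis in tool mm [(array([-3.46, -2.32]), 111, np.float64(0.8561220697778582)), (array([-3.62, -2.29]), 29, np.float64(0.7415467800735918))]
side button px [306.67 313.86] 50 button-FACE tool mm [ 0.88  0.19 -0.  ] wand axis in tool mm [(array([-2.02,  0.77]), 23, np.float64(0.51722529699076)), (array([-1.56,  0.23]), 11, np.float64(0.3742900667531401))]
```

Both cameras agree in direction: shift about +3.3 mm in tool x and +0.8 mm in y. I lift off, shift and press again.

```bash
python3 -m pendant '[{"tx":0,"ty":0,"tz":-0.02,"wx":0,"wy":0,"wz":0,"claw":-1},{"tx":0.008,"ty":0.002,"tz":-0.02,"wx":0,"wy":0,"wz":0,"claw":-1},{"tx":0.008,"ty":0.002,"tz":-0.02,"wx":0,"wy":0,"wz":0,"claw":-1},{"tx":0.008,"ty":0.002,"tz":-0.02,"wx":0,"wy":0,"wz":0,"claw":-1},{"tx":0.008,"ty":0.002,"tz":-0.02,"wx":0,"wy":0,"wz":0,"claw":-1}]'
python3 g.py; python3 m.py
```

```text
time: 16.95
tool_pos: [0.4686, -0.3129, 0.229]
tool_rot: [-0.113, 0.746, 0.643, 0.131]
ft_force: [0.1, -0.7, -1.9]
grip_width: 0.0277
finger_force: 30.0
Fn -1.5682645952379861 0.19950161388197904 tip-face mm [ 3.43  0.66 -3.95] axis err [-0.  0.  0.] 17.35
top button px [419.46 265.03] 38 button-FACE tool mm [ 1.23 -0.19 -0.  ] wand axis in tool mm [(array([-3.33, -2.14]), 118, np.float64(0.8860766387359628)), (array([-3.37, -1.84]), 30, np.float64(0.702769868006894))]
side button px [306.67 313.86] 50 button-FACE tool mm [ 0.88  0.19 -0.  ] wand axis in tool mm [(array([-1.59,  0.31]), 26, np.float64(0.328189783540932)), (array([-1.09, -0.3 ]), 9, np.float64(0.8332613565096076))]
```

```bash
python3 -m pendant '[{"tx":0,"ty":0.001,"tz":0.006,"wx":0,"wy":0,"wz":0,"claw":-1},{"tx":0,"ty":0.001,"tz":0.01,"wx":0,"wy":0,"wz":0,"claw":-1},{"tx":0,"ty":0.001,"tz":0.014,"wx":0,"wy":0,"wz":0,"claw":-1},{"tx":0,"ty":0.001,"tz":0.017,"wx":0,"wy":0,"wz":0,"claw":-1},{"tx":0,"ty":0.001,"tz":0.0195,"wx":0,"wy":0,"wz":0,"claw":-1},{"tx":0,"ty":0.001,"tz":0.0195,"wx":0,"wy":0,"wz":0,"claw":-1},{"tx":0,"ty":0.001,"tz":0.0195,"wx":0,"wy":0,"wz":0,"claw":-1}]'
python3 g.py; python3 g.py
```

```text
time: 18.15
tool_pos: [0.4696, -0.3107, 0.2221]
tool_rot: [-0.113, 0.746, 0.643, 0.131]
ft_force: [-0.9, -0.4, 0.9]
grip_width: 0.0273
finger_force: 30.0
Fn 1.375436069391517 0.15528051661916056 tip-face mm [3.36 1.19 3.6 ] axis err [-0.  0.  0.] 18.55
Fn 1.611839779262259 0.11585136532160115 tip-face mm [3.37 1.2  3.68] axis err [-0.  0.  0.] 18.95
```

```bash
python3 -m pendant '[{"tx":0,"ty":0,"tz":0.0015,"wx":0,"wy":0,"wz":0,"claw":-1},{"tx":0,"ty":0,"tz":0.0015,"wx":0,"wy":0,"wz":0,"claw":-1},{"tx":0,"ty":0,"tz":0.0015,"wx":0,"wy":0,"wz":0,"claw":-1}]'
python3 g.py; python3 - <<'E'
from plan import *
f=optics.grab_frame("side"); P,_=cloud(f); q=P-C; u=np.c_[q@fr,q@la,P[:,2]]
k=(abs(u[:,1])<.024)&(u[:,0]>.07)&(u[:,0]<.14)
for lo in(.07,.08,.09,.10): j=k&(u[:,2]>lo)&(u[:,2]<lo+.01); print(lo,j.sum(),np.median(u[j,0]))
E
python3 g.py
```

```text
time: 19.25
tool_pos: [0.4696, -0.3105, 0.2214]
tool_rot: [-0.113, 0.746, 0.643, 0.131]
ft_force: [-1.3, -0.7, 1.0]
grip_width: 0.0277
finger_force: 30.0
Fn 2.1176367789944104 0.18861516811667248 tip-face mm [3.39 1.18 4.28] axis err [-0.  0.  0.] 19.65
0.07 18 0.09573987164623798
0.08 44 0.09598353322462805
0.09 39 0.09555124262139468
0.1 48 0.0956797681194825
Fn 2.3485851695204927 0.20324530408024233 tip-face mm [3.38 1.19 4.29] axis err [-0.  0.  0.] 20.1
```

```bash
python3 -c "
from bench import close_job; print(close_job())"
```

```text
the job is handed in; nothing more can be done
None
```

I swung the latch flat onto its front and handed the job in with the wand still held square on the logger button. The press is about 3.8 N, or roughly 4 mm by the spring figures. The tip's centring is an estimate, good to 1–2 mm: the two cameras put the wand axis about 2 mm apart, so I set it to their average.

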